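# Shut a locking hand-lever air valve

## Task

Two hand-lever air valves are bolted to the bench, both with the lever leaning towards the robot. Shut the one whose lever ends in a round ball: lift its sprung locking collar, flip the lever right over to the far side and let go so that the collar drops fully home and locks it there. Leave the lever of the other valve, the one with the crossbar on top, as it is.

Things in the scene. Friction and masses are not known exactly. Their poses are not given: they have to be found in the camera images.
- ball_collar_grip (a point): On the lever's axis at mid-height of the locking collar to lift: a knurled steel sleeve, diameter 28 mm, from 19 mm below to 15 mm above this point. Moves with it. z: up along the lever; y: the lever's hinge axis; x: the way it flips. The hinge is 63 mm down z (plus the collar's lift). Above the collar: a 10 mm rod and a 22 mm black ball, its top 51 mm above this point (collar down).
- ball_lever (a joint): Angle of the ball-topped lever (rad) about its hinge 52 mm above the bench: 0 leaning 25 degrees to the robot (start), 0.873 leaning 25 degrees the other way (end of swing). Light friction keeps it where it is put. With the collar down it is locked at either end, with about 4 degrees of play. Valve: aluminium block on a 110 x 80 mm steel foot; gate 28 mm wide below the collar.
- ball_collar (a joint): Lift of the collar along the lever (m): 0 down and locked, 0.012 fully up. A spring pushes it down, with 3.3 N when down and 5 N when fully up. It must be up by more than 7 mm for the lever to pass the gate; let go within 4 degrees of either end of the swing, it drops home by itself.
- bar_lever (a joint): Lever angle (rad) of the other valve, built the same but with a black crossbar, 46 mm long and 12 mm thick, on top instead of the ball. 0 at the start, leaning to the robot; to stay there. Beware: a vice on the bench's front edge at the right (y below -0.35), and a lamp shade over the middle of the bench (x 0.55 to 0.70, y -0.03 to 0.13, from z 0.38 up): keep to its near side.

How it is judged (in metres and radians):
On the way:
1. the ball lever's collar is lifted while the lever is still on the robot's side (value of joint ball_collar above 0.006 m and value of joint ball_lever below 0.2 rad), for 0.05 s.
At the end, for the whole second after the job is handed in: The ball-topped lever leans to the far side (beyond 0.75 of 0.873 rad), still, with its collar home (within 3 mm of fully down), and the crossbar lever is still on the robot's side (below 0.12 rad) (value of joint ball_lever above 0.75 rad and value of joint ball_collar below 0.003 m and velocity of joint ball_lever between -0.05 and 0.05 rad/s and value of joint bar_lever below 0.12 rad); the robot touches nothing.
It fails at once if the crossbar lever is flipped or forced out of its locked place (value of joint bar_lever above 0.2 rad).
It also fails if it takes over 38 s, if anything falls off the work surface, if the arm or the gripper's body presses on something with over 40 N, if the wrist force passes 120 N, or if a joint passes its speed limit or range.

## Robot

A 6-joint arm with a two-finger parallel gripper is mounted at the origin on a cart in front of the work surface, level with it; the furniture and walls round the work are solid. World frame = base frame: x ahead of the robot, y to its left, z up, the work surface at z = 0. Lengths are in mm, angles in degrees, forces in N, time in s.
With the tool pointing down it reaches from about 275 to 825 mm from the base axis. Payload 4.9 kg.
Tool frame: the origin (TCP) lies on the centre line of the jaws, within the pads' length; the fingertips stand 8 mm ahead of it and the grasp point (between the pads) lies 11 mm behind it; z points along the fingers, y is the line along which they close (so a half turn about z gives the same grasp; the last joint's range is limited). The gripper opens to 85 mm and grips with 20 to 120 N. Pads are 22 mm wide; open, the fingers measure 114 mm over their backs; the gripper's body (76 mm by 85 mm) begins 54 mm behind the grasp point. The pads swing forward as they close: fully open they stand 13 mm farther back than shut.
Start: joints at [-73.579, 18.69, -11.035, 60.275, 0, 82.311], TCP at [224.683, -502.032, 239.281] pointing down, gripper open.
Joint ranges: [-152.03, 152.03], [-55.5, 102.48], [-74.3, 77.21], [-110.64, 120.58], [-84.22, 78.4], [-180, 180]. Speed limits (degrees/s): [147.25, 147.25, 180, 180, 180, 180].

## Interface

Orientations are given as [roll, pitch, yaw] about the fixed x, y, z axes, in that order (R = Rz(yaw) Ry(pitch) Rx(roll)).
In Python, from rig import * gives the robot as it stands.
- The arm moves only by the tool carry_out, never from a script. Its argument "targets" is a list of rows, each an object with "dp": the shift along the world's x, y, z in m, a list of three; "rotation": the turn, a rotation vector about the world's x, y, z in degrees, a list of three; "grip": the finger opening in m, from 0 to 0.0854. In form: [{"dp": [tx, ty, tz], "rotation": [ax, ay, az], "grip": grip}, ...]. A call has 1 to 10 rows; each row is the pose to reach, as a shift and turn from the pose commanded when the call began; what a row does not reach only later rows make up. A row lasts 1/8 s, in which the tool goes at most 62.5 mm and 10.7 degrees, less where a joint would pass 70% of its speed; a pose out of reach is approached as far as the arm can. A call with a gripper value outside its range is refused whole. The fingers move at their own pace and stop on an object; "squeeze" is the grip in N (left out, the last holds). Time passes only in rows, so rows that repeat a pose let the fingers close. It gives the time, the measured TCP pose, the force, the opening and the grip force at its end, in the units of the state.
- read_state(): the state, without advancing time (a new reading comes with each control period).
- snapshot(name): name is "scene" or "top" or "wrist"; returns a dict with "color" (400x640x3 uint8, red, green, blue), "fx", "fy", "cx", "cy" (pixels), "camera_from_world" (4x4, takes a point from world to camera coordinates). Camera axes: x right, y up, looking along -z (the intrinsics and any distortion apply to the point x, -y, -z); pixel columns grow to the right and rows downward; lengths in mm; the calibration is good to about 2 mm. A picture is of the moment at which its call begins. There is no depth.
- finish_job(): hands the job in; it is judged then, once.
The state is a dict: "clock": time; "joint_pos": joint angles; "qvel": joint speeds; "tau": joint torques, N m; "tool_pos": TCP position; "tcp_rot": TCP orientation; "wrist_force": force on the tool from outside, world axes, zero at the start; "wrist_torque": the same for the moment, N m; "opening": opening from 0.0 (shut) to 1.0 (fully open); "gripper_force": force on a finger pad.
Only numpy, scipy, OpenCV 4.12 (cv2) and the standard library are available. Lean on these libraries where they do the work, as an engineer would, in place of code of your own. Each camera call takes 0.05 s, during which the arm holds its last target. There are 200 camera calls.

## Working session

There is one attempt and no reset: what is moved stays moved. The work goes in short steps, Python scripts to look and compute and a tool call to move; the robot and the scene stay as the last step left them, time stands still between calls to the robot, and variables do not carry over. Pictures are saved under pics/ and viewed, at most 10 in all, crops included, and the job is handed in when it is done.

Besides the shell and the picture viewer there is one more tool, called after ">>>" in YAML: its name, and indented under it one key for each argument. carry_out: Moves the arm, as the interface text tells. Its arguments: {"type":"object","properties":{"targets":{"type":"array","items":{"type":"object","properties":{"dp":{"type":"array","items":{"type":"number"}},"rotation":{"type":"array","items":{"type":"number"}},"grip":{"type":"number"}}}},"squeeze":{"type":"number"}},"required":["targets"]}

```bash
ls; mkdir -p pics
python3 - <<'E'
from rig import *
import cv2,pickle
d={}
for n in("scene","top"):
    s=snapshot(n);d[n]=s;cv2.imwrite(f"pics/{n}0.png",s["color"][:,:,::-1]);print(n,{k:v for k,v in s.items() if k!="color"})
pickle.dump(d,open("d.pkl","wb"));print(read_state())
E
```

```text
pics
scene {'fx': 416.6117998008947, 'fy': 416.6117998008947, 'cx': 319.9496717922663, 'cy': 203.40425217510256, 'camera_from_world': array([[-6.60853627e-01, -7.50509623e-01,  2.79105729e-03,
         3.02527731e+02],
       [ 3.52115984e-01, -3.06763706e-01,  8.84256955e-01,
        -2.91971921e+02],
       [-6.62787159e-01,  5.85347191e-01,  4.66992342e-01,
        -6.95522777e+02],
       [ 0.00000000e+00,  0.00000000e+00,  0.00000000e+00,
         1.00000000e+00]])}
top {'fx': 407.99840580077887, 'fy': 407.99840580077887, 'cx': 314.9531993936529, 'cy': 198.5461663128558, 'camera_from_world': array([[-2.92713853e-02, -9.99546672e-01,  7.04534404e-03,
         1.84230539e+01],
       [ 9.84564170e-01, -2.76144158e-02,  1.72831826e-01,
        -4.73374657e+02],
       [-1.72558924e-01,  1.19956203e-02,  9.84926151e-01,
        -9.47814798e+02],
       [ 0.00000000e+00,  0.00000000e+00,  0.00000000e+00,
         1.00000000e+00]])}
{'clock': 0.1, 'joint_pos': array([-7.35773503e+01,  1.87277348e+01, -1.10860103e+01,  6.02767408e+01,
       -1.75402697e-04,  8.23107772e+01]), 'qvel': array([ 0.00146425, -0.08457626,  0.04250889, -0.06733889, -0.0126987 ,
       -0.03213228]), 'tau': array([ 3.08874922e-03, -4.44237363e+01,  2.63039035e+01,  7.87260826e-03,
       -5.52751146e-06,  5.77233578e-06]), 'tool_pos': array([ 224.54556274, -501.50392567,  238.58379019]), 'tcp_rot': array([-1.79910304e+02, -1.19331662e-02,  2.41118632e+01]), 'wrist_force': array([-0.5288536 , -0.04101717, -0.51833578]), 'wrist_torque': array([-0.01821111, -0.005023  , -0.00566597]), 'gripper_force': 0.0, 'opening': 0.99651062704268}
```

View pics/scene0.png

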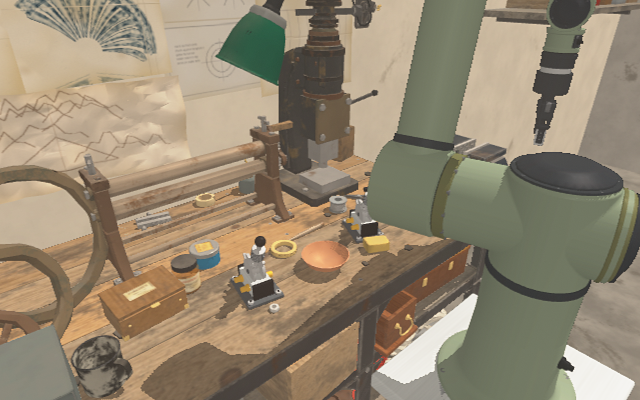

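View pics/top0.png

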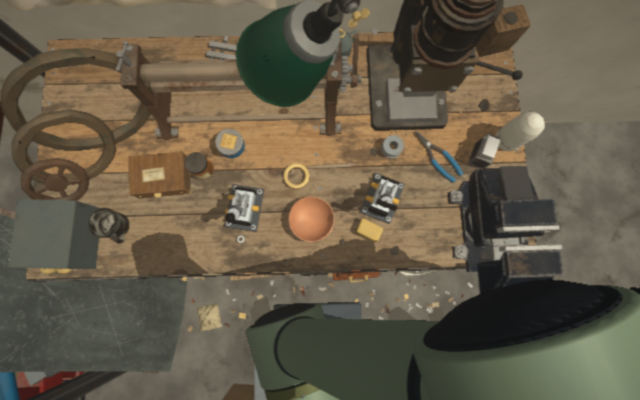

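The ball-topped valve is the left one: ball at scene (260,242), valve at top (244,206). The crossbar valve is at top (383,197), scene (362,220). I'll enlarge crops next.

Run:
```python
import cv2,numpy as np
a=cv2.imread("pics/scene0.png")[225:315,215:305];b=cv2.imread("pics/top0.png")[170:240,210:280]
r=lambda i:cv2.resize(i,(400,400),interpolation=cv2.INTER_NEAREST)
cv2.imwrite("pics/c1.png",np.hstack([r(a),r(b)]))
```

```text
(no output)
```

View pics/c1.png

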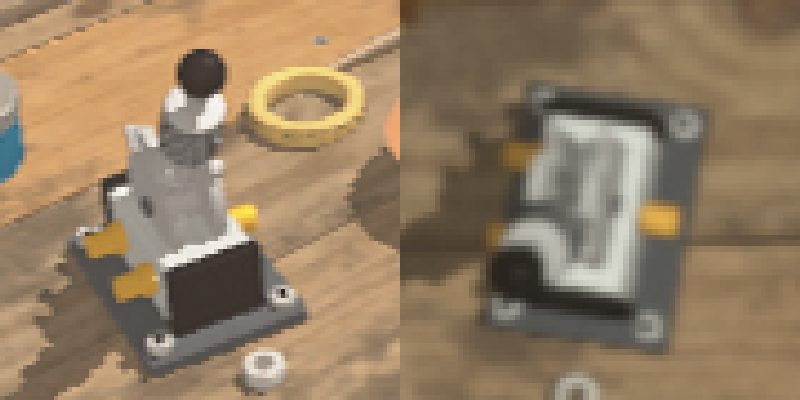

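The crop shows the black ball at scene (260,241) and top (230,217), and the foot's four corners in the top view. I'll triangulate these.

```bash
cat > h.py <<'E'
import numpy as np
def ray(s,u,v):
    M=s["camera_from_world"];R,t=M[:3,:3],M[:3,3]
    d=R.T@np.array([(u-s["cx"])/s["fx"],-(v-s["cy"])/s["fy"],-1]);return -R.T@t,d/np.linalg.norm(d)
def plane(s,u,v,z):
    o,d=ray(s,u,v);return o+d*(z-o[2])/d[2]
def tri(a,b):
    A=sum(np.eye(3)-np.outer(d,d) for o,d in(a,b));B=sum((np.eye(3)-np.outer(d,d))@o for o,d in(a,b))
    p=np.linalg.solve(A,B);return p,[np.linalg.norm(np.cross(p-o,d)) for o,d in(a,b)]
def proj(s,p):
    c=s["camera_from_world"]@np.r_[p,1];return s["cx"]+s["fx"]*c[0]/-c[2],s["cy"]-s["fy"]*c[1]/-c[2]
E
python3 - <<'E'
import pickle,numpy as np,cv2
from h import *
np.set_printoptions(precision=1,suppress=True)
d=pickle.load(open("d.pkl","rb"));S,T=d["scene"],d["top"]
def cen(s,u0,v0,w):
    g=s["color"].max(2)[v0-w:v0+w+1,u0-w:u0+w+1]; m=(g<50).astype(np.uint8)
    n,l,st,c=cv2.connectedComponentsWithStats(m); k=1+st[1:,4].argmax(); print(st[k]); return c[k]+[u0-w,v0-w]
bs=cen(S,260,241,6);print(bs)
bt=np.array([230.0,216.4])
print(tri(ray(S,*bs),ray(T,*bt)),plane(S,*bs,145.4),plane(T,*bt,145.4))
c=[plane(T,210+x/5.714-.5,170+y/5.714-.5,6) for x,y in((130,82),(308,108),(268,352),(80,325))]
c=np.array(c);print(c,[np.linalg.norm(c[i]-c[i-1]) for i in range(4)],c.mean(0))
ax=c[0]+c[1]-c[2]-c[3];yaw=np.arctan2(ax[1],ax[0]);print(np.degrees(yaw))
rect=cv2.minAreaRect(c[:,:2].astype(np.float32));print(rect)
m=c.mean(0);f=np.array([np.cos(yaw),np.sin(yaw),0])
p=np.r_[m[:2],52]+103*(-np.sin(np.radians(25))*f+np.cos(np.radians(25))*np.array([0,0,1]));print("ball pred",p,proj(S,p),proj(T,p))
E
```

```text
Traceback (most recent call last):
ValueError: attempt to get argmax of an empty sequence
```

Run:
```python
import pickle,numpy as np,cv2
from h import *
np.set_printoptions(precision=1,suppress=True)
d=pickle.load(open("d.pkl","rb"));S,T=d["scene"],d["top"]
bs=np.array([259.9,240.7]);bt=np.array([230.0,216.4])
print(tri(ray(S,*bs),ray(T,*bt)),plane(S,*bs,145.4),plane(T,*bt,145.4))
c=[plane(T,210+x/5.714-.5,170+y/5.714-.5,6) for x,y in((130,82),(308,108),(268,352),(80,325))]
c=np.array(c);print(c,[np.linalg.norm(c[i]-c[i-1]) for i in range(4)],c.mean(0))
ax=c[0]+c[1]-c[2]-c[3];yaw=np.arctan2(ax[1],ax[0]);print(np.degrees(yaw))
m=c.mean(0);f=np.array([np.cos(yaw),np.sin(yaw),0])
p=np.r_[m[:2],52]+103*(-np.sin(np.radians(25))*f+np.cos(np.radians(25))*np.array([0,0,1]));print("ball pred",p,proj(S,p),proj(T,p))
```

```text
(array([420.5, 187.9, 147.7]), [np.float64(1.3409008167506753), np.float64(1.3409008167508019)]) [422.3 185.3 145.4] [421.7 189.4 145.4]
[[523.4 212.    6. ]
 [509.5 133.5   6. ]
 [402.2 151.6   6. ]
 [416.2 233.    6. ]] [np.float64(109.16565672795076), np.float64(79.65280258191387), np.float64(108.79369356098634), np.float64(82.56223499136823)] [462.8 182.5   6. ]
-10.343622995562738
ball pred [420.  190.3 145.3] (np.float64(258.3597552440186), np.float64(242.17816724536047)) (np.float64(229.56047533853973), np.float64(217.20459548388993))
```

>>> carry_out:
  targets:
    - {"dp":[0.02,0.03,0.03],"rotation":[0,0,10],"grip":0.07}
    - {"dp":[0.04,0.08,0.04],"rotation":[0,0,20],"grip":0.07}
    - {"dp":[0.06,0.13,0.04],"rotation":[0,0,30],"grip":0.07}
    - {"dp":[0.08,0.18,0.04],"rotation":[0,0,40],"grip":0.07}
    - {"dp":[0.1,0.23,0.04],"rotation":[0,0,50],"grip":0.07}
    - {"dp":[0.11,0.28,0.04],"rotation":[0,0,60],"grip":0.07}
    - {"dp":[0.11,0.33,0.04],"rotation":[0,0,70],"grip":0.07}
    - {"dp":[0.11,0.38,0.04],"rotation":[0,0,80],"grip":0.07}
    - {"dp":[0.11,0.43,0.04],"rotation":[0,0,90],"grip":0.07}
    - {"dp":[0.11,0.48,0.04],"rotation":[0,0,100],"grip":0.07}

```text
clock: 1.35
tool_pos: [334.2, -20.5, 279.2]
tcp_rot: [180.0, 0.0, 124.4]
wrist_force: [1.0, -0.1, -0.6]
opening: 0.819
gripper_force: 0.0
```

```bash
cat >> h.py <<'E'
from scipy.spatial.transform import Rotation as Ro
YAW=-10.3
def rot(theta):  # tool orientation, tilt theta (pointing away from robot)
    f=np.array([np.cos(np.radians(YAW)),np.sin(np.radians(YAW)),0]);h=np.array([-f[1],f[0],0])
    return Ro.from_rotvec(-np.radians(theta)*h)*Ro.from_euler("xyz",[180,0,YAW+180],degrees=True)
def delta(Ra,Rb): return np.degrees((Rb*Ra.inv()).as_rotvec())
E
python3 - <<'E'
from h import *
from rig import *
s=read_state();print(s["clock"],s["tool_pos"],s["tcp_rot"],s["joint_pos"])
R=Ro.from_euler("xyz",[180,0,124.11],degrees=True)
for t in(0,45):print(delta(R,rot(t)))
E
```

```text
1.35 [334.23597161 -20.48490508 279.18554561] [1.79988527e+02 1.22942021e-03 1.24407356e+02] [-1.62112932e+01 -6.61495687e+00 -3.39142132e+01  6.26925141e+01
  8.08787456e-03  3.93813514e+01]
[ 7.25205436e-31 -3.62602718e-31  4.55900000e+01]
[-25.20307517 -38.66881508  43.17304019]
```

>>> carry_out:
  targets:
    - {"dp":[0.0,0.05,0.0],"rotation":[-4,-6,7],"grip":0.06}
    - {"dp":[0.0,0.1,0.0],"rotation":[-8,-12,14],"grip":0.06}
    - {"dp":[0.0,0.15,0.0],"rotation":[-12,-18,21],"grip":0.06}
    - {"dp":[0.01,0.19,-0.02],"rotation":[-16,-24,27],"grip":0.06}
    - {"dp":[0.02,0.21,-0.05],"rotation":[-20,-31,34],"grip":0.06}
    - {"dp":[0.03,0.218,-0.08],"rotation":[-25.2,-38.7,43.2],"grip":0.06}
    - {"dp":[0.046,0.218,-0.11],"rotation":[-25.2,-38.7,43.2],"grip":0.06}
    - {"dp":[0.046,0.218,-0.11],"rotation":[-25.2,-38.7,43.2],"grip":0.06}
    - {"dp":[0.046,0.218,-0.11],"rotation":[-25.2,-38.7,43.2],"grip":0.06}

```text
clock: 2.48
tool_pos: [380.5, 195.7, 169.6]
tcp_rot: [-179.9, 44.9, 169.7]
wrist_force: [0.5, -0.5, -0.2]
opening: 0.702
gripper_force: 0.0
```

Run:
```python
from h import *
from rig import *
import cv2,pickle
s=read_state();print(s["clock"],s["tool_pos"],s["tcp_rot"],s["joint_pos"])
R=Ro.from_euler("xyz",s["tcp_rot"],degrees=True);print("tool z",R.as_matrix()[:,2],delta(R,rot(45)))
w=snapshot("wrist");pickle.dump(w,open("w1.pkl","wb"))
print(w["camera_from_world"],w["fx"],w["cx"],w["cy"])
cv2.imwrite("pics/w1.png",w["color"][:,:,::-1])
G=np.array([437.6,186,109.3]);print(proj(w,G),proj(w,[421,189,145.5]))
```

```text
2.475 [380.51576205 195.69721308 169.61217751] [-179.91570437   44.91753919  169.72209036] [ 38.49083669  -0.24418491 -67.24911893 -10.25549914 -32.13979054
  38.97123961]
tool z [ 0.69449515 -0.1274298  -0.70812296] [ 0.04396118 -0.09178882  0.03747276]
[[ 1.79320506e-01  9.83789812e-01 -1.32743396e-03 -2.61413459e+02]
 [-4.49904660e-01  8.08063805e-02 -8.89413361e-01  2.73341234e+02]
 [-8.74888538e-01  1.60087273e-01  4.57101862e-01  7.12563628e+01]
 [ 0.00000000e+00  0.00000000e+00  0.00000000e+00  1.00000000e+00]] 338.53183969913687 321.3530084148657 197.94638999013583
(np.float64(321.20263503206445), np.float64(206.29799564359666)) (np.float64(321.05489188088563), np.float64(248.99629240426313))
```

View pics/w1.png

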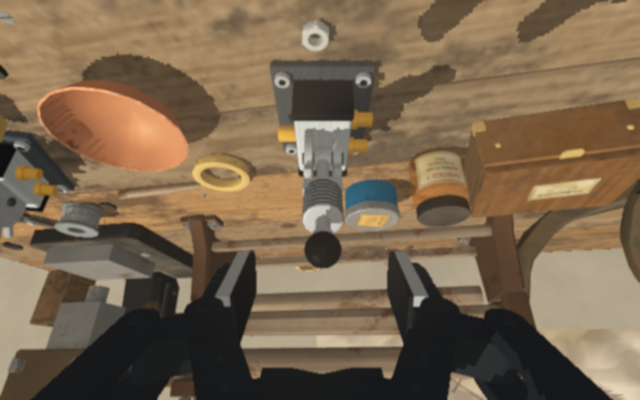

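The wrist view puts the ball at (322,249), where I predicted (321,249). The lever stands centred between the fingers, so I can advance.

>>> carry_out:
  targets:
    - {"dp":[0.02,-0.003,-0.02],"rotation":[0,0,0],"grip":0.06}
    - {"dp":[0.04,-0.007,-0.04],"rotation":[0,0,0],"grip":0.06}
    - {"dp":[0.055,-0.009,-0.056],"rotation":[0,0,0],"grip":0.06}
    - {"dp":[0.0625,-0.0105,-0.0633],"rotation":[0,0,0],"grip":0.06}
    - {"dp":[0.0625,-0.0105,-0.0633],"rotation":[0,0,0],"grip":0.06}
    - {"dp":[0.0625,-0.0105,-0.0633],"rotation":[0,0,0],"grip":0.06}

```text
clock: 3.28
tool_pos: [443.8, 185.8, 107.2]
tcp_rot: [179.9, 45.1, 169.6]
wrist_force: [0.2, -0.3, -0.0]
opening: 0.703
gripper_force: 0.0
```

Run:
```python
from rig import *
import cv2
w=snapshot("wrist");s=snapshot("scene")
r=lambda i:cv2.resize(i[:,:,::-1],(400,400),interpolation=cv2.INTER_AREA)
cv2.imwrite("pics/w2.png",cv2.hconcat([r(w["color"][:,120:520]),r(s["color"][200:320,200:320])]))
```

```text
(no output)
```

View pics/w2.png

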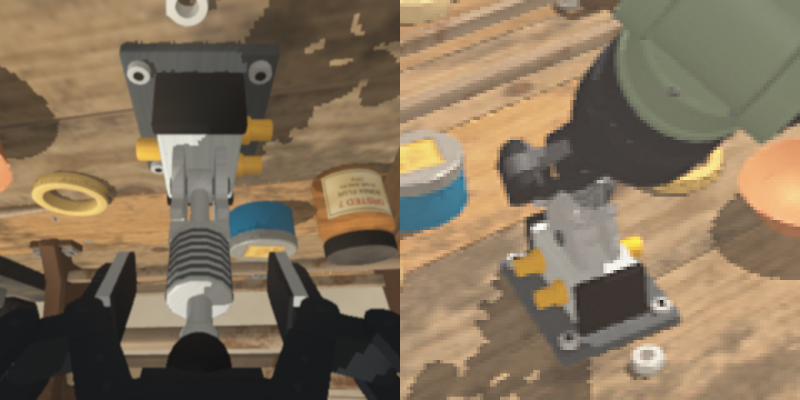

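The collar sits centred between the pads. Close.

>>> carry_out:
  targets:
    - {"dp":[0,0,0],"rotation":[0,0,0],"grip":0.035}
    - {"dp":[0,0,0],"rotation":[0,0,0],"grip":0.02}
    - {"dp":[0,0,0],"rotation":[0,0,0],"grip":0.02}
    - {"dp":[0,0,0],"rotation":[0,0,0],"grip":0.02}
    - {"dp":[0,0,0],"rotation":[0,0,0],"grip":0.02}
    - {"dp":[0,0,0],"rotation":[0,0,0],"grip":0.02}
  squeeze: 50

```text
clock: 4.12
tool_pos: [442.9, 185.1, 106.5]
tcp_rot: [-180.0, 45.1, 169.7]
wrist_force: [-6.1, -0.8, 7.9]
opening: 0.301
gripper_force: 48.4
```

>>> carry_out:
  targets:
    - {"dp":[-0.0015,0.0003,0.003],"rotation":[0,0,0],"grip":0.02}
    - {"dp":[-0.003,0.0005,0.0065],"rotation":[0,0,0],"grip":0.02}
    - {"dp":[-0.0044,0.0008,0.0095],"rotation":[0,0,0],"grip":0.02}
    - {"dp":[-0.0044,0.0008,0.0095],"rotation":[0,0,0],"grip":0.02}
    - {"dp":[-0.0044,0.0008,0.0095],"rotation":[0,0,0],"grip":0.02}

```text
clock: 4.75
tool_pos: [438.7, 185.9, 115.4]
tcp_rot: [-180.0, 45.0, 169.7]
wrist_force: [4.7, -4.3, -3.5]
opening: 0.298
gripper_force: 49.3
```

Run:
```python
from rig import *
from h import *
import cv2
np.set_printoptions(precision=4,suppress=True)
w=snapshot("wrist");print(read_state()["wrist_force"],read_state()["tool_pos"])
cv2.imwrite("pics/w3.png",cv2.resize(w["color"][:,170:470,::-1],(600,600),interpolation=cv2.INTER_AREA)[:,:])
# flip rows: rotate about hinge by phi
f=np.array([np.cos(np.radians(YAW)),np.sin(np.radians(YAW)),0]);h=np.array([-f[1],f[0],0])
H=np.array([421,189.5,145.5])-103*(-np.sin(np.radians(25))*f+np.cos(np.radians(25))*np.array([0,0,1]))
P=np.array([443.2-4.4,185.5+.8,106+9.5]);print(H,P-H)
for p in range(5,55,5):
    r=Ro.from_rotvec(np.radians(p)*h);print(p,(r.apply(P-H)-(P-H))/1000,np.degrees(r.as_rotvec()))
```

```text
[ 2.7871 -3.7698 -3.0551] [438.6774 185.8845 115.3894]
[463.8282 181.7168  52.1503] [-25.0282   4.5832  63.3497]
5 [ 0.0055 -0.001   0.002 ] [0.894  4.9194 0.    ]
10 [ 0.0112 -0.002   0.0035] [1.788  9.8389 0.    ]
15 [ 0.017  -0.0031  0.0044] [ 2.682  14.7583  0.    ]
20 [ 0.0228 -0.0041  0.0049] [ 3.576  19.6777  0.    ]
25 [ 0.0287 -0.0052  0.0048] [ 4.4701 24.5971  0.    ]
30 [ 0.0345 -0.0063  0.0042] [ 5.3641 29.5166  0.    ]
35 [ 0.0403 -0.0073  0.0031] [ 6.2581 34.436   0.    ]
40 [ 0.0459 -0.0083  0.0015] [ 7.1521 39.3554  0.    ]
45 [ 0.0514 -0.0093 -0.0006] [ 8.0461 44.2748  0.    ]
50 [ 0.0567 -0.0103 -0.0031] [ 8.9401 49.1943  0.    ]
```

View pics/w3.png

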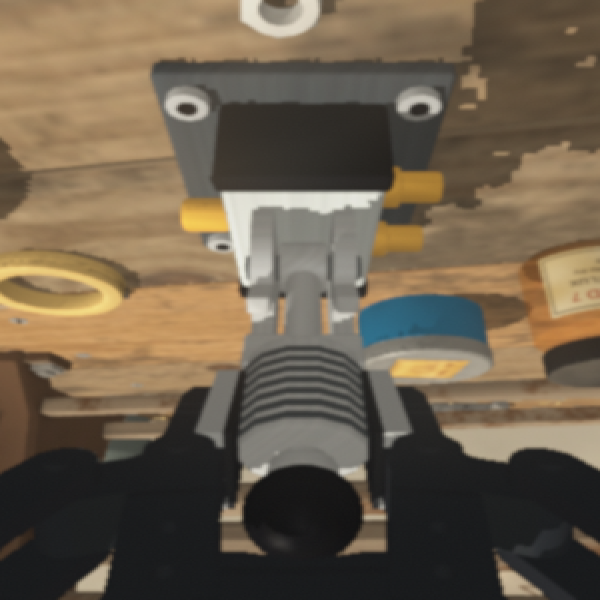

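The collar is lifted: the ball now sits close on top of it. Flip half-way.

>>> carry_out:
  targets:
    - {"dp":[0.0055,-0.001,0.002],"rotation":[0.9,4.9,0],"grip":0.02}
    - {"dp":[0.0112,-0.002,0.0035],"rotation":[1.8,9.8,0],"grip":0.02}
    - {"dp":[0.017,-0.0031,0.0044],"rotation":[2.7,14.8,0],"grip":0.02}
    - {"dp":[0.0228,-0.0041,0.0049],"rotation":[3.6,19.7,0],"grip":0.02}
    - {"dp":[0.0287,-0.0052,0.0048],"rotation":[4.5,24.6,0],"grip":0.02}
    - {"dp":[0.0287,-0.0052,0.0048],"rotation":[4.5,24.6,0],"grip":0.02}

```text
clock: 5.55
tool_pos: [467.5, 180.6, 119.6]
tcp_rot: [180.0, 19.9, 169.6]
wrist_force: [1.5, -2.3, -5.3]
opening: 0.303
gripper_force: 50.2
```

>>> carry_out:
  targets:
    - {"dp":[0.0058,-0.0011,-0.0006],"rotation":[0.9,4.9,0],"grip":0.02}
    - {"dp":[0.0116,-0.0021,-0.0017],"rotation":[1.8,9.8,0],"grip":0.02}
    - {"dp":[0.0172,-0.0031,-0.0033],"rotation":[2.7,14.8,0],"grip":0.02}
    - {"dp":[0.0227,-0.0041,-0.0054],"rotation":[3.6,19.7,0],"grip":0.02}
    - {"dp":[0.028,-0.0051,-0.0079],"rotation":[4.5,24.6,0],"grip":0.02}
    - {"dp":[0.028,-0.0051,-0.0079],"rotation":[4.5,24.6,0],"grip":0.02}
    - {"dp":[0.028,-0.0051,-0.0079],"rotation":[4.5,24.6,0],"grip":0.02}

```text
clock: 6.42
tool_pos: [493.3, 175.9, 111.0]
tcp_rot: [-180.0, -5.1, 169.7]
wrist_force: [-3.4, -2.7, -4.2]
opening: 0.301
gripper_force: 50.3
```

Run:
```python
from rig import *
import cv2
w=snapshot("wrist");print(read_state()["wrist_force"],read_state()["wrist_torque"])
cv2.imwrite("pics/w4.png",cv2.resize(w["color"][:,170:470,::-1],(600,600),interpolation=cv2.INTER_AREA))
```

```text
[-3.80995324 -3.72605091 -5.03382392] [-0.78408184  0.81995578  0.12721035]
```

View pics/w4.png

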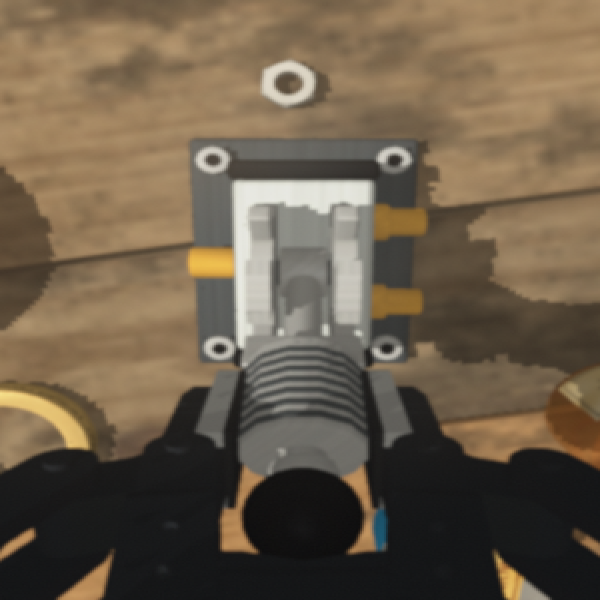

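The lever is at the far stop with a slight load on it. I'll lower the collar most of the way, then release.

>>> carry_out:
  targets:
    - {"dp":[-0.0012,0.0003,-0.0036],"rotation":[0,0,0],"grip":0.02}
    - {"dp":[-0.0028,0.0006,-0.0075],"rotation":[0,0,0],"grip":0.02}
    - {"dp":[-0.0028,0.0006,-0.0075],"rotation":[0,0,0],"grip":0.02}
    - {"dp":[-0.0028,0.0006,-0.0075],"rotation":[0,0,0],"grip":0.02}

```text
clock: 6.98
tool_pos: [490.7, 176.4, 104.8]
tcp_rot: [-180.0, -5.0, 169.7]
wrist_force: [-5.0, -3.5, -2.4]
opening: 0.298
gripper_force: 50.4
```

>>> carry_out:
  targets:
    - {"dp":[0,0,0],"rotation":[0,0,0],"grip":0.04}
    - {"dp":[0,0,0],"rotation":[0,0,0],"grip":0.06}
    - {"dp":[0,0,0],"rotation":[0,0,0],"grip":0.06}
    - {"dp":[0,0,0],"rotation":[0,0,0],"grip":0.06}
    - {"dp":[0,0,0],"rotation":[0,0,0],"grip":0.06}

```text
clock: 7.6
tool_pos: [492.9, 176.6, 104.9]
tcp_rot: [179.9, -5.0, 169.7]
wrist_force: [-0.3, 0.0, -0.1]
opening: 0.702
gripper_force: 0.0
```

>>> carry_out:
  targets:
    - {"dp":[0.002,0,0.03],"rotation":[0,0,0],"grip":0.06}
    - {"dp":[0.004,0,0.06],"rotation":[0,0,0],"grip":0.06}
    - {"dp":[0.004,0,0.085],"rotation":[0,0,0],"grip":0.06}
    - {"dp":[-0.03,0.01,0.095],"rotation":[0,0,0],"grip":0.06}
    - {"dp":[-0.08,0.01,0.1],"rotation":[0,0,0],"grip":0.06}
    - {"dp":[-0.12,0.01,0.1],"rotation":[0,0,0],"grip":0.06}
    - {"dp":[-0.15,0.01,0.1],"rotation":[0,0,0],"grip":0.06}
    - {"dp":[-0.15,0.01,0.1],"rotation":[0,0,0],"grip":0.06}
    - {"dp":[-0.15,0.01,0.1],"rotation":[0,0,0],"grip":0.06}

```text
clock: 8.72
tool_pos: [343.7, 186.7, 205.2]
tcp_rot: [179.9, -4.9, 169.7]
wrist_force: [-1.0, -0.3, 0.0]
opening: 0.701
gripper_force: 0.0
```

Run:
```python
from rig import *
from h import *
import cv2
w=snapshot("wrist");s=snapshot("scene");t=snapshot("top")
r=lambda i:cv2.resize(i[:,:,::-1],(400,400),interpolation=cv2.INTER_AREA)
cv2.imwrite("pics/w5.png",cv2.hconcat([r(s["color"][210:310,200:300]),r(t["color"][160:240,200:280])]))
f=np.array([np.cos(np.radians(YAW)),np.sin(np.radians(YAW)),0]);u=np.sin(np.radians(25))*f+np.cos(np.radians(25))*np.array([0,0,1])
H=np.array([463.8,181.7,52.1])
for k in(103,78,44):
    a=np.array(proj(s,H+k*u));b=np.array(proj(t,H+k*u));print(k,(a-[200,210])*4,(b-[200,160])*5+[400,0])
```

```text
103 [165.69066044  47.72749376] [586.84680268  87.80998941]
78 [177.02176965  94.31731874] [591.67466724 121.99803055]
44 [192.32371435 157.23392402] [597.90201204 166.09635135]
```

View pics/w5.png

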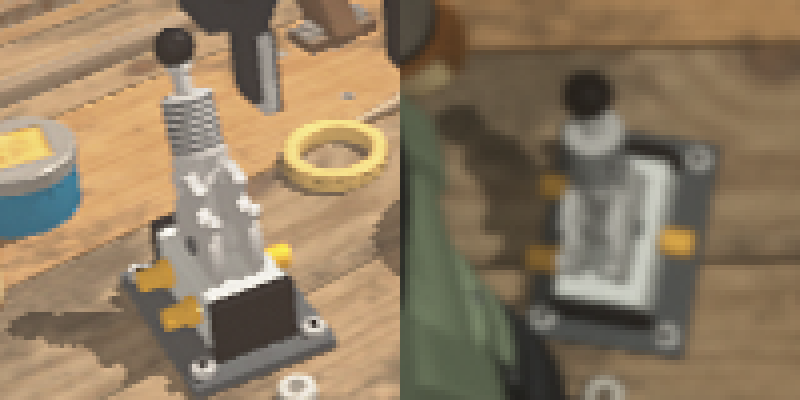

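The lever leans to the far side, with the ball at scene-crop (175,47) and the collar top at (190,92). That 45 px spacing matches the expected collar-down spacing of about 47. The robot is clear of everything.

```bash
python3 -c "
from rig import *
print(finish_job())"
```

```text
the job is handed in; nothing more can be done
None
```

The ball-topped valve is shut: the last pictures show its lever on the far side with the collar down. I never touched the crossbar valve, and the job is handed in (clock about 9 s), though the hand-in gave no verdict.

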